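# Line up a clamp collar with the post's flat and tighten it

### The job

On the bench stand whose post has a flat milled on one side (the stand with the red-ball lever), turn the collar round the post until its clamp screw squarely faces the flat; only then press the lever all the way down to tighten it. Leave the other stand, with the plain round post and black ball, as it is.

Things in the scene. Friction and masses are not known exactly. Their poses are not given: they have to be found in the camera images.
- main_collar_centre (a point): Centre of the dark steel collar to turn: a ring 56 mm across, 36 tall, 70 above the bench. The frame turns with it: z up along the post, x out along the brass clamp screw, which sticks out level to x = 50 mm (18 thick). Grip it from above across y (56 mm); the screw is in the way across x, and the lever lies at x 47 to 65, y > 0. The post ends 34 mm above this point; its green foot is 22 high.
- main_collar (a joint): Angle of the collar on its fixed upright steel post (30 mm thick), rad, growing anticlockwise seen from above. 0: the screw points straight out from the post's milled flat (9 mm from the axis, yellow paint at its upper end; a yellow stripe on the foot points the same way), as wanted. It starts 0.55 to 1.25 off, stops at -2.5 and 2.5, takes about 0.3 N m to turn and stays where left.
- main_lever (a joint): Angle (rad) of the clamp lever, an 8 mm steel bar with a red ball 18 mm across. In the collar's frame the ball's centre is at x = 56, y = 62 cos(0.61 - angle), z = 62 sin(0.61 - angle) mm. 0: loose, 35 degrees above level; 0.96: fully tight, at its stop, 20 degrees below level. It starts at 0 to 0.25. Pressing the ball down with about 2 to 3 N turns it; it stays where left.
- other_ball (a point): Centre of the black ball (18 mm) on the lever of the other stand, of the same size and green foot but with a plain round post. The ball is about 49 mm above the bench and 81 mm from its post's axis. To be left alone: its collar turns if pushed.
There are look-alikes about, which are no part of the job. What is shaped like the part that bears main_collar_centre but orange is not meant.

How it is judged:
On the way, in this order (a step that is already met when the one before it is completed fails the run):
1. the collar's screw faces the flat, within 12 degrees, the lever still loose (value of joint main_collar between -0.21 and 0.21 rad and value of joint main_lever below 0.5 rad), for 0.2 s.
2. the lever is pressed down tight with the screw still facing the flat (value of joint main_collar between -0.21 and 0.21 rad and value of joint main_lever above 0.8 rad), for 0.2 s.
At the end, for the whole second after the job is handed in: The collar's screw faces the flat within 0.21 rad (12 degrees), the lever is down past 0.80 rad, all at rest, and the other stand's black ball is within 15 mm of where it began (all of step 2 and velocity of joint main_collar between -0.05 and 0.05 rad/s and distance of other_ball from where it was at the start of the episode below 0.015 m); the robot touches nothing.
It fails at once if the lever is tightened (past level) while the screw is more than 18 degrees off the flat (value of joint main_lever above 0.62 rad and (value of joint main_collar above 0.32 rad or value of joint main_collar below -0.32 rad)).
It fails at once if the other stand's lever is moved by more than 15 mm (distance of other_ball from where it was at the start of the episode above 0.015 m).
It also fails if it takes over 45 s, if anything falls off the work surface, if the arm or the gripper's body presses on something with over 40 N, if the wrist force passes 120 N, or if a joint passes its speed limit or range.

### The arm

A 6-joint arm with a two-finger parallel gripper is mounted at the origin on the work surface. World frame = base frame: x ahead of the robot, y to its left, z up, the work surface at z = 0. Lengths are in m, angles in rad, forces in N, time in s.
With the tool pointing down it reaches from about 0.3 to 0.875 m from the base axis. Payload 6.4 kg.
Tool frame: the origin (TCP) lies at the very end of the fingers, on their centre line; the grasp point (between the pads) lies behind it (robot.pinch_z is the z of the grasp point in the tool frame, in m); z points along the fingers, y is the direction in which the jaws open and shut (so a half turn about z gives the same grasp; the last joint's range is limited). The gripper opens to 85 mm and grips with 20 to 120 N. Pads are 22 mm wide; open, the fingers measure 114 mm over their backs; the gripper's body (76 mm by 85 mm) begins 54 mm behind the grasp point. The pads swing forward as they close: fully open they stand 13 mm farther back than shut.
Start: joints at [-1.394, 0.181, 1.607, -0, 1.354, -0.206], TCP at [0.215, -0.533, 0.231] pointing down, gripper open.
Joint ranges: [-2.99, 2.99], [-0.89, 2.07], [0.3, 2.58], [-1.14, 4.28], [0, 2.63], [-3.12, 3.12]. Speed limits (rad/s): [2.57, 2.57, 3.01, 3.14, 3.14, 3.14].

### API

Orientations are given as a unit quaternion [w, x, y, z].
In Python, from plant import robot gives the robot as it stands. The module is installed in compiled form; this text tells all that it offers. Calls block until the motion is done:
- robot.move_ptp(position, orientation): joint-space move of the TCP to a pose.
- robot.movel(position, rotation=None, vel=0.15, guard=None): straight line of the TCP; rotation=None keeps the orientation; vel is the mean speed in m/s. With guard (N) it stops when the force on the tool has changed by that much, and returns True; else False.
- robot.movej(angles): joint-space move.
- robot.gripper_to(opening, grip_force=None): finger opening in m; grip_force is the grip in N (None keeps the last); returns when the fingers have stopped.
- robot.dwell(seconds).
- robot.solve_ik(position, orientation): joint angles nearest the present ones, or None.
- robot.read_state(): the state.
- robot.snapshot(name): name is "scene" or "side" or "wrist"; returns a dict with "image" (420x560x3 uint8, red, green, blue), "depth" (420x560 float32, m along the optical axis (not along the pixel's ray), 0 where there is no reading), "vertical_fov" (degrees; the focal length in pixels is half the picture's height over the tangent of half this angle, whatever the lens; pixels are square), "cx", "cy" (the principal point, pixels), "T" (4x4, takes a point from camera to world coordinates); the wrist camera has in their place "hand_eye" (4x4, takes a point from camera to tool coordinates, whose origin is the TCP and whose axes are the flange's). Camera axes: x right, y up, looking along -z (the intrinsics and any distortion apply to the point x, -y, -z); pixel columns grow to the right and rows downward; lengths in m; the calibration is good to about 2 mm. A picture is of the moment at which its call begins: read the wrist's pose just before it.
A pose or a line that the arm cannot do raises robot.MotionError and nothing moves.
- robot.job_done(): hands the job in, once; it reports no verdict.
The state is a dict: "t": time; "qpos": joint angles; "joint_velocities": joint speeds; "joint_efforts": joint torques, N m; "eef_pos": TCP position; "eef_rot": TCP orientation; "wrist_force": force on the tool from outside, world axes, zero at the start; "wrist_torque": the same for the moment, N m; "grip_width": finger opening in m.
Only numpy, scipy, OpenCV 4.12 (cv2) and the standard library are available. Lean on these libraries where they do the work, as an engineer would, in place of code of your own. Each camera call takes 0.05 s, during which the arm holds its last target. There are 200 camera calls.

## Working session

There is one attempt and no reset: what is moved stays moved. The work goes in short steps, each a Python script; the robot and the scene stay as the last script left them, time stands still between calls to the robot, and variables do not carry over. Pictures are saved under pics/ and viewed, about 8 in all and at most 12, crops included, and the job is handed in when it is done.

```bash
mkdir -p pics; cat > h.py <<'E'
import numpy as np, cv2
from plant import robot
def snap(n):
    s=robot.read_state(); d=robot.snapshot(n)
    if n=="wrist":
        from scipy.spatial.transform import Rotation as R
        w,x,y,z=s["eef_rot"]; T=np.eye(4); T[:3,:3]=R.from_quat([x,y,z,w]).as_matrix(); T[:3,3]=s["eef_pos"]
        d["T"]=T@d["hand_eye"]
    return d
def cloud(d):
    h,w=d["depth"].shape; f=h/2/np.tan(np.radians(d["vertical_fov"])/2)
    v,u=np.mgrid[:h,:w]; z=d["depth"]
    P=np.stack([(u-d["cx"])/f*z,-(v-d["cy"])/f*z,-z],-1)
    return P@d["T"][:3,:3].T+d["T"][:3,3]
def save(n,img,k=1): cv2.imwrite("pics/"+n,cv2.resize(img[...,::-1],None,fx=k,fy=k,interpolation=cv2.INTER_CUBIC))
E
python3 - <<'E'
from h import *
ims=[]
for n in("scene","side"):
    d=snap(n); np.save(n,cloud(d)); np.save(n+"_im",d["image"]); print({k:v for k,v in d.items() if k not in("image","depth")}); ims.append(d["image"])
save("a.png",np.vstack([np.hstack(ims)]),0.714)
save("s0.png",ims[0],1.4); save("s1.png",ims[1],1.4)
E
```

```text
{'vertical_fov': 42.97094309326674, 'cx': 269.19081654838095, 'cy': 202.6045715848718, 'T': array([[ 0.07918755, -0.79906049,  0.59601315,  1.08428482],
       [ 0.99684365,  0.06687038, -0.04279122, -0.02814625],
       [-0.00566285,  0.59752045,  0.80183367,  0.91604189],
       [ 0.        ,  0.        ,  0.        ,  1.        ]])}
{'vertical_fov': 56.33924892858783, 'cx': 279.7496781062123, 'cy': 206.05129648139754, 'T': array([[-0.92836715,  0.28428122, -0.23941307,  0.27398462],
       [-0.37164041, -0.71736994,  0.5892909 ,  0.52085091],
       [-0.0042234 ,  0.63605389,  0.77163308,  0.738394  ],
       [ 0.        ,  0.        ,  0.        ,  1.        ]])}
```

View pics/s0.png

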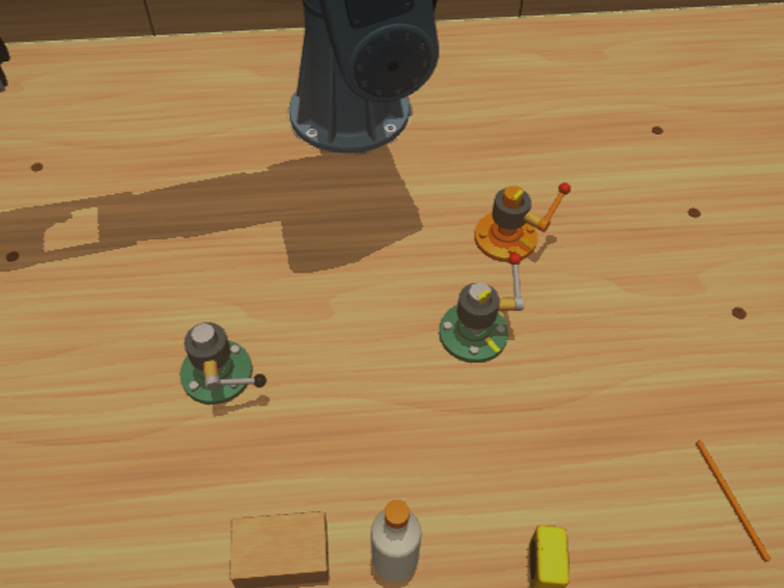

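View pics/s1.png

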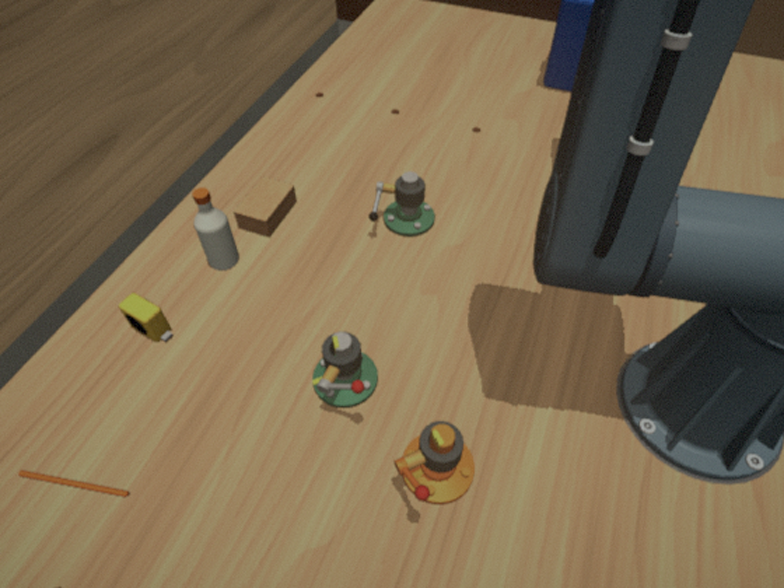

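The scene picture (1.4x) shows the main stand at about (479,305). Its screw points right to (518,303), the red ball is at (515,258), and the foot stripe is at (492,345). The black-ball stand is at (210,350) and the orange look-alike at (510,215), which is close to the main one.

```bash
python3 - <<'E'
from h import *
from scipy.optimize import least_squares
for n,c in(("scene",(479,310)),("side",(343,368))):
    P=np.load(n+".npy"); im=np.load(n+"_im.npy").astype(int); u,v=int(c[0]/1.4),int(c[1]/1.4)
    hsv=cv2.cvtColor(im.astype(np.uint8),cv2.COLOR_RGB2HSV)
    m=np.zeros(P.shape[:2],bool); m[v-45:v+35,u-45:u+45]=1
    H,S,V=[hsv[...,i] for i in range(3)]
    g=m&(H>40)&(H<85)&(S>70)&(P[...,2]>.012)&(P[...,2]<.03); c0=np.median(P[g],0); print(n,"foot",c0,g.sum())
    near=lambda r:m&(np.hypot(P[...,0]-c0[0],P[...,1]-c0[1])<r)
    k=near(.045)&(P[...,2]>.05)&(P[...,2]<.084)&(S<60)&(V<110)
    q=P[k]; r=least_squares(lambda p:np.hypot(q[:,0]-p[0],q[:,1]-p[1])-.028,c0[:2],loss="soft_l1",f_scale=.002).x; print("collar axis",r,k.sum())
    for nm,mm in(("yellow foot",(H>24)&(H<34)&(S>150)&(P[...,2]<.035)),("yellow top",(H>24)&(H<34)&(S>150)&(P[...,2]>.08)),("brass",(H>10)&(H<24)&(S>100)&(P[...,2]>.055)&(P[...,2]<.085)),("red",((H<6)|(H>174))&(S>150)&(P[...,2]>.06))):
        q=P[near(.1)&mm]
        if len(q): 
            c1=np.median(q,0); print(nm,len(q),c1,"az",np.degrees(np.arctan2(c1[1]-r[1],c1[0]-r[0])),"r",np.hypot(*(c1[:2]-r)))
E
```

```text
scene foot [0.52003817 0.13840844 0.01489396] 485
collar axis [0.53512137 0.1466627 ] 5
yellow foot 38 [0.53600147 0.17539404 0.01262097] az 88.24547273638338 r 0.02874481584350058
yellow top 29 [0.5099127  0.15627275 0.10371762] az 159.13214980549108 r 0.02697832890445955
brass 169 [0.51130971 0.18539662 0.0754653 ] az 121.5811073558717 r 0.04546769638030676
red 43 [0.45625208 0.20739492 0.10901207] az 142.402422982044 r 0.09954278902262444
side foot [0.48546511 0.17366502 0.01337962] 120
collar axis [0.50174023 0.18495434] 81
brass 116 [0.50009818 0.18394778 0.07662399] az -148.49202244273334 r 0.001926003439196025
red 54 [0.44985136 0.20842261 0.10956141] az 155.6637333180068 r 0.056949226450963196
```

```bash
python3 - <<'E'
from h import *
robot.move_ptp([0.50,0.15,0.33],robot.read_state()["eef_rot"])
d=snap("wrist"); print(np.round(d["hand_eye"],3),np.round(d["T"],3),d["vertical_fov"],d["cx"],d["cy"],robot.pinch_z,robot.read_state()["eef_rot"])
np.save("w",cloud(d)); np.save("w_im",d["image"]); save("w.png",d["image"],1.4)
E
```

```text
[[-0.     0.945  0.326  0.083]
 [ 1.    -0.     0.001  0.   ]
 [ 0.001  0.326 -0.945 -0.142]
 [ 0.     0.     0.     1.   ]] [[ 0.372  0.877  0.303  0.577]
 [-0.928  0.353  0.119  0.18 ]
 [-0.002 -0.326  0.945  0.472]
 [ 0.     0.     0.     1.   ]] 59.63764384189315 270.8491508399071 216.07099560896123 -0.0187 [-7.52038031e-04  9.81851620e-01  1.89649177e-01 -1.39840125e-04]
```

View pics/w.png

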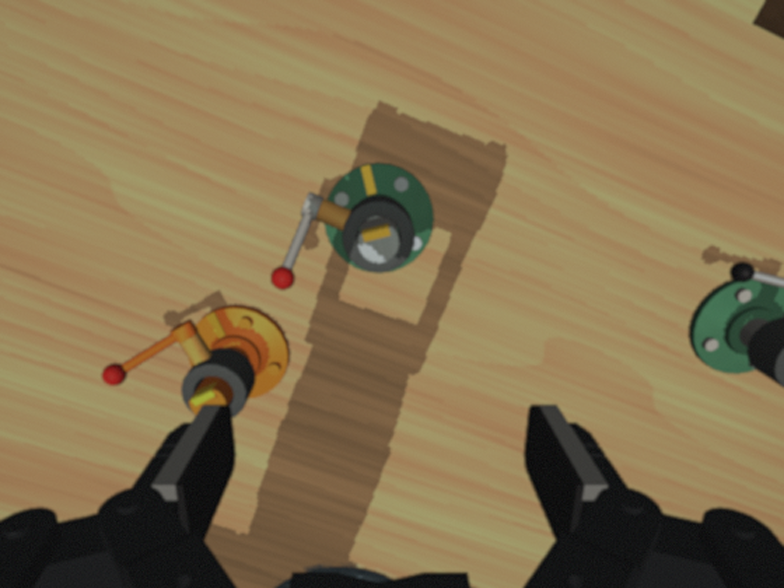

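```bash
cat >> h.py <<'E'
def bp(d,u,v,z):
    h=420; f=h/2/np.tan(np.radians(d["vertical_fov"])/2)
    r=d["T"][:3,:3]@np.array([(u-d["cx"])/f,-(v-d["cy"])/f,-1]); o=d["T"][:3,3]
    return o+r*(z-o[2])/r[2]
E
python3 - <<'E'
from h import *
d=snap("wrist"); np.save("w",cloud(d)); P=cloud(d); print([k for k in d])
for n,u,v,z in [("foot L",325,217,.022),("foot R",433,217,.022),("foot top",380,163,.022),("foot bot",380,271,.015),("stripe out",364,168,.022),("stripe in",374,193,.022),("collar mid",377,236,.088),("chord a",362,240,.104),("chord b",391,231,.104),("brass near",348,222,.07),("brass",330,212,.07),("hub",313,205,.07),("ball",282,278,.1)]:
    u/=1.4;v/=1.4
    print(n,np.round(bp(d,u,v,z),4),"depth",np.round(P[int(v),int(u)],4))
q=P.reshape(-1,3); I=d["image"].reshape(-1,3).astype(int)
near=np.hypot(q[:,0]-.512,q[:,1]-.148)<.05
for a,b in((.098,.110),(.084,.092)):
    s=q[near&(q[:,2]>a)&(q[:,2]<b)]; print(a,len(s),s.mean(0),(s.min(0)+s.max(0))/2,np.ptp(s,axis=0))
x0,y0=210,100
save("w2.png",d["image"][100:210,185:325],5.5)
E
```

```text
['image', 'depth', 'vertical_fov', 'cx', 'cy', 'hand_eye', 'T']
foot L [0.489  0.1965 0.022 ] depth [0.5002 0.1945 0.0795]
foot R [0.5243 0.1086 0.022 ] depth [0.5226 0.1068 0.0086]
foot top [0.5495 0.1688 0.022 ] depth [ 0.5484  0.1689 -0.0007]
foot bot [0.4596 0.1327 0.015 ] depth [0.4786 0.1408 0.0872]
stripe out [0.5406 0.1799 0.022 ] depth [0.5399 0.1799 0.0132]
stripe in [0.5243 0.1643 0.022 ] depth [0.5245 0.1646 0.016 ]
collar mid [0.5031 0.1525 0.088 ] depth [0.5071 0.1543 0.1064]
chord a [0.4994 0.1627 0.104 ] depth [0.4996 0.1634 0.104 ]
chord b [0.5134 0.1456 0.104 ] depth [0.5134 0.1459 0.1048]
brass near [0.5014 0.1766 0.07  ] depth [0.5051 0.1775 0.0875]
brass [0.5035 0.1924 0.07  ] depth [0.5051 0.193  0.0775]
hub [0.5037 0.2065 0.07  ] depth [0.5054 0.2067 0.0783]
ball [0.4488 0.208  0.1   ] depth [0.4531 0.2078 0.111 ]
0.098 613 [0.50077304 0.15084245 0.103628  ] [0.50137421 0.15183937 0.10228427] [0.02973111 0.02962008 0.00837907]
0.084 1314 [0.50398636 0.1524389  0.08752753] [0.50194628 0.15163144 0.0879965 ] [0.05481562 0.05530206 0.0078706 ]
```

View pics/w2.png

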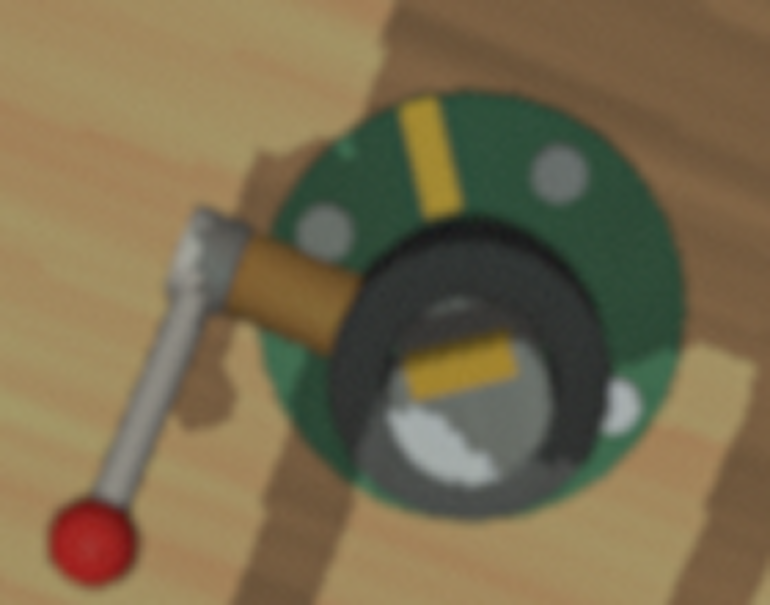

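The enlarged crop shows the stripe from (420,98) to (442,215), the paint chord from (405,375) to (515,350), the screw running to (290,295), and the ball at (93,540).

```bash
python3 - <<'E'
from h import *
from scipy.spatial.transform import Rotation as R
d=snap("wrist"); P=cloud(d); ax=np.array([.502,.1517])
g=lambda u,v:(185+u/5.5,100+v/5.5)
az=lambda p:np.degrees(np.arctan2(p[1],p[0]))
for n,u,v,z in[("so",420,98,.014),("si",442,215,.015),("hub",205,262,.078),("br",292,292,.078),("ball",93,540,.102)]:
    p=bp(d,*g(u,v),z); print(n,p,az(p[:2]-ax),np.hypot(*(p[:2]-ax)),P[int(g(u,v)[1]),int(g(u,v)[0])])
e=bp(d,*g(508,335),.104)-bp(d,*g(408,355),.104); print("chord normal",az([-e[1],e[0]]))
b,a=bp(d,*g(420,98),.014),bp(d,*g(442,215),.015); print("stripe dir",az(b[:2]-a[:2]))
b,a=bp(d,*g(228,270),.075),bp(d,*g(345,315),.075); print("screw dir",az(b[:2]-a[:2]))
hsv=cv2.cvtColor(d["image"],cv2.COLOR_RGB2HSV); q=P[(np.arange(560)[None]<225)&(np.arange(420)[:,None]>200)&(P[...,2]>.06)&(P[...,2]<.13)]
print("orange high extents",q.min(0),q.max(0))
for yaw in (86,86-180):
  for dy in(0,-25,-50,-60):
    y=np.radians(yaw+dy); X=[np.cos(y),np.sin(y),0];Z=[0,0,-1];Y=np.cross(Z,X)
    r=R.from_matrix(np.column_stack([X,Y,Z])).as_quat(); o=[r[3],*r[:3]]
    print(yaw,dy,np.round(robot.solve_ik([*ax,.053],o),2))
E
```

```text
so [0.54292247 0.17936611 0.014     ] 34.06111841039296 0.04939698845954751 [ 0.54251074  0.18014166 -0.00148027]
si [0.52123403 0.16555962 0.015     ] 35.775691736385724 0.0237073167136934 [0.52131446 0.16605026 0.01617571]
hub [0.50342451 0.20692728 0.078     ] 88.52246595945122 0.05524564403780563 [0.50405105 0.20738546 0.07852189]
br [0.50426339 0.18922126 0.078     ] 86.54793805332507 0.03758946772170343 [0.50417385 0.18936487 0.0772198 ]
ball [0.45010218 0.2075833  0.102     ] 132.8823084556445 0.07626484296493603 [0.45319266 0.20779299 0.11145934]
chord normal 33.27632336948143
stripe dir 32.48014179160399
screw dir 90.65642582450924
orange high extents [0.30263226 0.19916913 0.06008331] [0.45147601 0.31458072 0.11585166]
86 0 [ 0.07  0.31  1.86 -0.    0.98  0.14]
86 -25 [ 0.07  0.31  1.86 -0.    0.98  0.57]
86 -50 [ 0.07  0.31  1.86 -0.    0.98  1.01]
86 -60 [ 0.07  0.31  1.86 -0.    0.98  1.18]
-94 0 [ 0.07  0.31  1.86 -0.    0.98 -3.  ]
-94 -25 [ 0.07  0.31  1.86 -0.    0.98 -2.57]
-94 -50 [ 0.07  0.31  1.86 -0.    0.98 -2.13]
-94 -60 [ 0.07  0.31  1.86 -0.    0.98 -1.96]
```

```bash
cat >> h.py <<'E'
from scipy.spatial.transform import Rotation as R
def ori(deg):
    y=np.radians(deg); X=[np.cos(y),np.sin(y),0];Z=[0,0,-1];Y=np.cross(Z,X)
    r=R.from_matrix(np.column_stack([X,Y,Z])).as_quat(); return [r[3],*r[:3]]
E
python3 - <<'E'
from h import *
ax=[.502,.1517]
robot.move_ptp([*ax,.20],ori(88)); robot.gripper_to(.068)
print(robot.movel([*ax,.053],vel=.08,guard=15), robot.read_state()["eef_pos"])
robot.gripper_to(.0,40); s=robot.read_state(); print(s["grip_width"],s["wrist_force"],s["t"])
for a in range(88,33,-6): robot.move_ptp([*ax,.053],ori(a))
robot.move_ptp([*ax,.053],ori(34)); robot.dwell(.3)
s=robot.read_state(); print(s["grip_width"],s["wrist_force"],s["wrist_torque"])
robot.gripper_to(.068); print(robot.movel([*ax,.2],vel=.1))
robot.move_ptp([.46,.123,.33],ori(34)); d=snap("wrist"); print(robot.read_state()["t"])
np.save("w3d",d,allow_pickle=True); save("w3.png",d["image"],1.4)
E
```

```text
False [0.50237193 0.15173196 0.0534435 ]
0.05634811029191274 [ 0.50051002 -0.46146145  5.65717411] 6.525
0.055541865926588656 [ 0.70574636 -0.21154612  5.34815303] [-0.342838   -0.21579872 -0.3031374 ]
False
12.1333
```

View pics/w3.png

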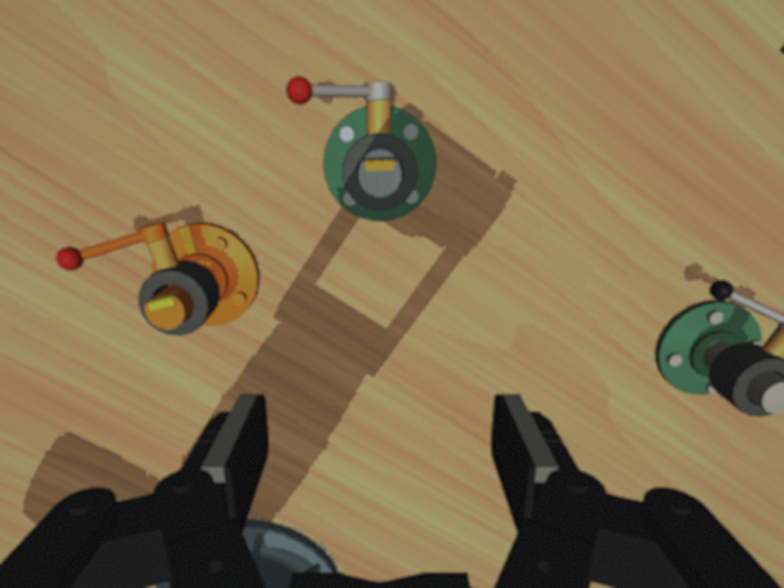

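The screw now points along the flat: it runs straight up at x=380, over the hidden stripe, and the paint chord at (380,165) is level across it. The lever is still up, with the ball at (299,90). Next is pressing the lever.

```bash
python3 - <<'E'
from h import *
d=np.load("w3d.npy",allow_pickle=True).item(); ax=np.array([.502,.1517]); c,s_=np.cos(np.radians(34)),np.sin(np.radians(34))
P=cloud(d); print("ball top",P[64,214]); b=bp(d,299/1.4,90/1.4,.102)[:2]-ax; print("ball in collar frame",c*b[0]+s_*b[1],-s_*b[0]+c*b[1])
p=ax+[c*.056-s_*.062,s_*.056+c*.062]; print(p)
robot.gripper_to(0); robot.move_ptp([*p,.19],ori(124))
robot.movel([*p,.125],vel=.1)
print(robot.movel([*p,.046],vel=.03,guard=12)); s=robot.read_state(); print(s["eef_pos"],s["wrist_force"],s["wrist_torque"])
robot.dwell(.3); robot.movel([*p,.2],vel=.1)
robot.move_ptp([.46,.123,.33],ori(34)); d=snap("wrist"); print(robot.read_state()["t"])
print("ball top now",cloud(d)[64:70,200:216:4,2])
np.save("w4d",d,allow_pickle=True); save("w4.png",d["image"],1.4)
E
```

```text
ball top [0.51827029 0.22472414 0.11159709]
ball in collar frame 0.05467505577659499 0.05323566717108324
[0.51375614 0.23441513]
True
[0.5144567  0.23395465 0.05670056] [-3.24107546 -1.38892414  9.61126455] [-0.30474327  0.51431684 -0.04861765]
20.0167
ball top now [[-1.35477626e-03 -1.42452065e-03  4.98349986e-02  5.66661064e-02]
 [ 1.91092064e-03 -5.31262676e-06  5.34452040e-02  5.72434343e-02]
 [ 6.94512922e-05  1.23692791e-03  5.41849577e-02  5.66981675e-02]
 [-1.79181779e-03 -8.08234431e-04  5.21338543e-02  5.63961472e-02]
 [ 2.96361125e-04  3.32998191e-04  5.32457561e-02  5.68796352e-02]
 [-4.04660173e-04  4.91064560e-04  5.14343468e-02  5.55864057e-02]]
```

View pics/w4.png

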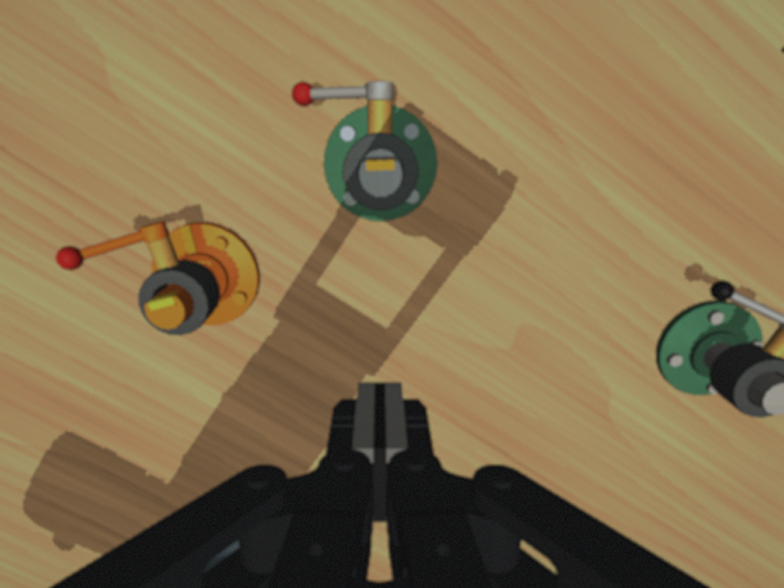

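The lever is down: the ball is at (303,93) with its top at about 57 mm, which is the tight stop. The screw is still in line with the flat, and the black-ball stand hasn't moved.

```bash
python3 -c "
from plant import robot
robot.job_done()"
```

```text
the job is handed in; nothing more can be done
```

The job is done and handed in. The collar's screw faces the flat on the red-ball stand, and the lever is pressed down tight. The robot gave no verdict, so this rests on my own checks.

- **Turning the collar:** I gripped it across its sides and turned it about 54° clockwise. In the wrist picture taken before pressing, the screw lay in line with the flat to within a few degrees by eye, with the lever still up.
- **Pressing the lever:** I pushed the ball straight down with the closed fingers until the force guard stopped the move, at a tip height of 57 mm.
- **Last checks:** A wrist picture afterwards showed the screw still square to the flat. The top of the ball was at about 57 mm, so its centre was near 48 mm against 49 mm expected at the stop. The black-ball stand looked unchanged, and the arm was clear at 20 s of the 45 s allowed.
- **Disagreements:** My first axis estimates from the scene and side cameras were up to about 35 mm off, so I used the wrist camera instead. Its four readings of the flat's direction spread over 32° to 36°, and I used 34°.

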